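# Demould a beeswax test block

## Robot

A 6-joint arm with a two-finger parallel gripper is mounted at the origin on a cart in front of the work surface, level with it; the furniture and walls round the work are solid. World frame = base frame: x ahead of the robot, y to its left, z up, the work surface at z = 0. Lengths are in mm, angles in rad, forces in N, time in s.
With the tool pointing down it reaches from about 275 to 725 mm from the base axis. Payload 15.9 kg.
Tool frame: the origin (TCP) lies on the centre line of the jaws, within the pads' length; the fingertips stand 14 mm ahead of it and the grasp point (between the pads) lies 5 mm behind it (arm.tips_ahead is the distance from the TCP to the fingertips, in mm); z points along the fingers, y is the line along which they close (so a half turn about z gives the same grasp; the last joint's range is limited). The gripper opens to 85 mm and grips with 20 to 120 N. Pads are 22 mm wide; open, the fingers measure 114 mm over their backs; the gripper's body (76 mm by 85 mm) begins 54 mm behind the grasp point. The pads swing forward as they close: fully open they stand 13 mm farther back than shut.
Start: joints at [-1.263, 0.213, -0.034, 1.323, 0, 1.571], TCP at [151.475, -476.488, 245.306] pointing down, gripper open.
Joint ranges: [-2.98, 2.98], [-0.74, 1.72], [-1.14, 1.35], [-2.1, 2.04], [-1.57, 1.44], [-3.14, 3.14]. Speed limits (rad/s): [1.89, 1.89, 2.39, 2.57, 3.14, 3.14].

## Interface

Orientations are given as a rotation vector (axis times angle).
In Python, from cell import get_obs, vision, arm gives the robot as it stands. The module is installed in compiled form; this text tells all that it offers.
- The arm moves only by the tool apply_moves, never from a script. Its argument "increments" is a list that holds one entry, the list of rows, each a list of 6 numbers: the shift along the tool's x, y, z in m, then the turn, a rotation vector about the tool's x, y, z in rad. A call has 1 to 8 rows; each row is the pose to reach, as a shift and turn from the pose commanded when the call began, along the tool's axes at that moment; what a row does not reach only later rows make up. A row lasts 1/12 s, in which the tool goes at most 41.7 mm and 7.16 degrees, less where a joint would pass 70% of its speed; a pose out of reach is approached as far as the arm can. A call with a gripper value outside its range is refused whole. "fingers" is the opening, from 0 (shut) to 1 (fully open), set as the call begins (left out, the last holds). The fingers move at their own pace and stop on an object; the grip force is fixed at half the most. Time passes only in rows, so rows that repeat a pose let the fingers close. It gives the time, the measured TCP pose, the force, the opening and the grip force at its end, in the units of the state.
- get_obs(): the state, without advancing time (a new reading comes with each control period).
- vision.get_image(name): name is "scene" or "top" or "wrist"; returns the picture (480x640x3 uint8, blue, green, red); there is no depth.
- vision.get_calibration(name): a dict with "camera_matrix" (3x3 intrinsics, pixels), "R" (3x3) and "t" (3): a world point X has camera coordinates R X + t. Camera axes: x right, y down, z forward; pixel columns grow to the right and rows downward; lengths in mm; the calibration is good to about 2 mm. A picture is of the moment at which its call begins: read the wrist's pose just before it. get_calibration takes no time and is no camera call; for the wrist camera it gives the pose at the moment of the call.
- arm.hand_in(): hands the job in; it is judged then, once.
The state is a dict: "time": time; "joint_pos": joint angles; "qvel": joint speeds; "effort": joint torques, N m; "tcp_pos": TCP position; "tool_rot": TCP orientation; "contact_force": force on the tool from outside, world axes, zero at the start; "wrist_torque": the same for the moment, N m; "width": finger opening in mm; "grip_force": force on a finger pad.
Only numpy, scipy, OpenCV 4.12 (cv2) and the standard library are available. Lean on these libraries where they do the work, as an engineer would, in place of code of your own. Each camera call takes 0.05 s, during which the arm holds its last target. There are 200 camera calls.

## Task

The beeswax block in the bench mould has set. Push the mould's orange clamp lever round until it clicks over into its open notch and the sprung lid rises, without forcing it, then lift the block out of the cavity and lay it flat in the steel tray. Do not drop the block, leave the lever and the lid open, and leave the other things on the bench where they are.

Things in the scene. Friction and masses are not known exactly. Their poses are not given: they have to be found in the camera images.
- mould: aluminium bench mould fixed to the table. Origin: under its middle, at table height; x points to its back, y left, z up. Steel foot plate x -90..90, y -120..60 mm, 10 mm thick. Aluminium block x -55..65, y -50..50 mm, its top (parting face) at z 40 mm. Under the clamp a lid 22 mm thick covers it, hinged at x 72, z 44 mm. A spring plunger at the right front makes the clamp's detent
- cavity (a point): centre of the mouth of the mould's cavity, on the parting face (mould x 10, y 0, z 40 mm). The cavity is 77 x 41 mm and 14 mm deep, its long side along the mould's x
- clamp_axle (a point): on the clamp's vertical axle, 90 mm above the table, over the mould's right front corner (mould x -68, y -62 mm). A black hub of 32 mm diameter, top at z 101 mm, turns on it with the lever and with a steel bar, 16 mm wide and reaching 72 mm from the axle, z 53 to 61 mm, that lies over the lid's front tongue while clamped
- clamp: orange clamp lever, a round bar 15 mm thick (20 mm near the hub) that leaves the hub at z 85 mm and ends in a 23 mm ball 86 mm from the axle at z 92 mm. Origin: on the axle at table height; the lever points along its own -x. Clamped it points to the mould's front (-x); open, to the mould's right (-y), having turned counter-clockwise seen from above
- lever_grip (a point): point on the lever's centre line 70 mm from the axle, 90 mm above the table: where to push, sideways, at right angles to the lever
- clamp_turn (a joint): angle of the clamp and lever in rad, growing counter-clockwise seen from above: 0 clamped, in its notch. Let go before about 0.7 it springs back to 0; past the crest at about 0.8 it snaps on by itself to the open notch at about 1.57 and stays there. Stop at 1.75. Pushing 70 mm from the axle takes up to about 7 N; more than 40 N is forcing it
- lid (a joint): angle of the lid in rad: 0 closed. Once the clamp bar clears the tongue (clamp past about 0.9) a spring swings the lid up and back to its stop at 1.85 in about a second and holds it there, unless something is in its way. Open, it stands up to 200 mm above the table behind the cavity, leaning away from the robot
- lid_front (a point): middle of the front edge of the lid's tongue, 158 mm from the hinge
- wax_block: honey-coloured beeswax block 74 x 38 x 28 mm with rounded edges, about 0.08 kg, lying in the cavity with 1.5 mm to spare on each side; it stands 14 mm above the parting face and is hidden under the closed lid. Origin: centre of its underside (26 mm above the table at the start); its x along the long side. Grip it across its 38 mm width, by the upper half
- tray: shallow stainless tray 170 x 130 x 16 mm outside with 3 mm walls and floor, about 0.45 kg, loose on the table to the left of the mould. Origin: centre of its underside; x along the long side
- honey_jar: open honey jar, 69 mm across, 88 mm tall, left of the tray; origin at the centre of its underside. Not to be moved
- spatula: spatula with a black handle, 186 mm long, lying in front of the mould, near the table's front edge; origin at its middle, underside. Not to be moved
- pocket_refractometer: white and blue pocket refractometer 54 x 112 x 32 mm, behind the tray; origin at the centre of its underside. Not to be moved

How it is judged:
By the outcome, as a careful person would: the job done as asked, in the order asked, and still so for the second after the job is handed in, with the robot touching nothing.
It also fails if it takes over 51 s, if anything falls off the work surface, if the arm or the gripper's body presses on something with over 40 N, if the wrist force passes 120 N, or if a joint passes its speed limit or range.

## Working session

There is one attempt and no reset: what is moved stays moved. The work goes in short steps, Python scripts to look and compute and a tool call to move; the robot and the scene stay as the last step left them, time stands still between calls to the robot, and variables do not carry over. Pictures are saved under pics/ and viewed, at most 11 in all, crops included, and the job is handed in when it is done.

Besides the shell and the picture viewer there is one more tool, called as name([rows], argument=value, ...), one row to a line, values as JSON. apply_moves: Moves the arm, as the interface text tells. Its arguments: {"type":"object","properties":{"increments":{"type":"array","items":{"type":"array","items":{"type":"array","items":{"type":"number"}}}},"fingers":{"type":"number"}},"required":["increments"]}

```bash
mkdir -p pics
python3 - <<'E'
from cell import get_obs, vision, arm
import cv2,numpy as np
o=get_obs(); print({k:np.round(v,3) for k,v in o.items()})
for n in ("scene","top"):
    cv2.imwrite(f"pics/{n}0.png",vision.get_image(n)); c=vision.get_calibration(n); print(n,c["camera_matrix"],c["R"],c["t"])
E
```

```text
{'time': np.float64(0.0), 'joint_pos': array([-1.263,  0.213, -0.035,  1.324,  0.   ,  1.571]), 'qvel': array([ 0.001, -0.001, -0.   ,  0.001,  0.001, -0.001]), 'effort': array([-2.0000e-03, -6.8616e+01,  4.8712e+01,  1.7000e-02, -0.0000e+00,
       -0.0000e+00]), 'tcp_pos': array([ 151.397, -476.186,  244.821]), 'tool_rot': array([-3.103, -0.481,  0.   ]), 'contact_force': array([-0.307, -0.323, -0.434]), 'wrist_torque': array([-0.022,  0.008,  0.006]), 'grip_force': np.float64(0.0), 'width': np.float64(85.545)}
scene [[446.95069127   0.         315.47647484]
 [  0.         446.95069127 237.13565457]
 [  0.           0.           1.        ]] [[-0.65141005 -0.75861727 -0.01283663]
 [-0.59476556  0.52107212 -0.61215829]
 [ 0.47108266 -0.39113128 -0.79063105]] [502.26683823 280.90455354 853.64958135]
top [[538.49715427   0.         324.54674905]
 [  0.         538.49715427 242.42886428]
 [  0.           0.           1.        ]] [[ 0.02686159 -0.99933902  0.0244946 ]
 [-0.9933876  -0.02942171 -0.11097499]
 [ 0.11162231 -0.02135167 -0.9935213 ]] [ 144.1591567   565.56440833 1367.83389421]
```

View pics/top0.png

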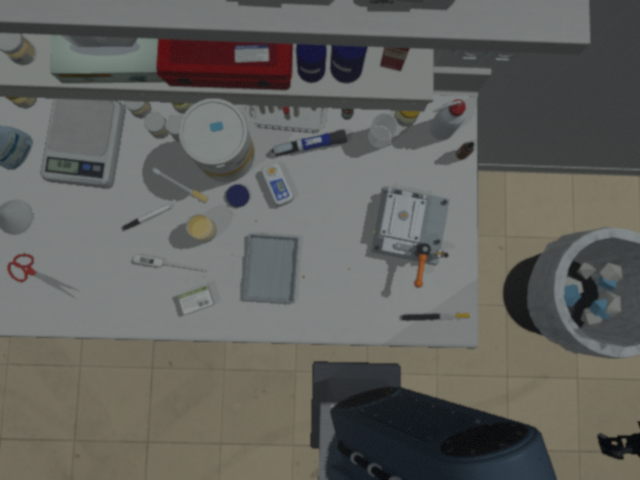

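View pics/scene0.png

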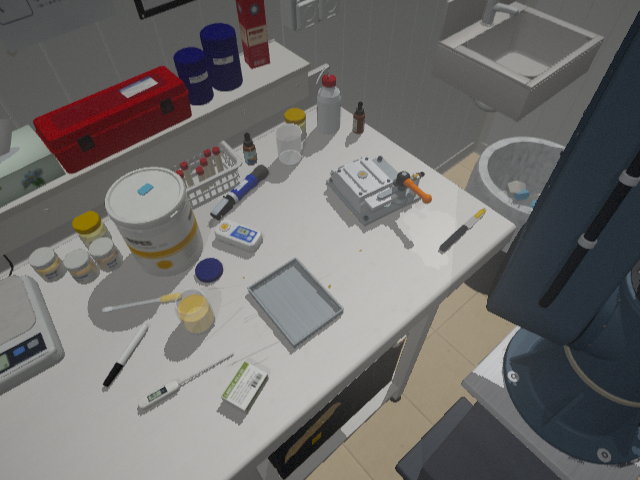

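The top view shows the mould at about (410,222), the lever from its hub at (424,250) down to its ball at (419,282), and the tray at (269,269). The robot is clear of the view.

```bash
cat > h.py <<'E'
from cell import get_obs, vision, arm
import cv2,numpy as np
from scipy.spatial.transform import Rotation as Ro
def ray(n,uv):
    c=vision.get_calibration(n);R=np.array(c["R"]);t=np.array(c["t"])
    return -R.T@t, R.T@np.linalg.solve(c["camera_matrix"],[uv[0],uv[1],1.])
def onz(n,uv,z):
    C,d=ray(n,uv); return C+d*(z-C[2])/d[2]
def proj(n,X):
    c=vision.get_calibration(n);p=np.array(c["camera_matrix"])@(np.array(c["R"])@np.array(X,float)+np.array(c["t"]));return p[:2]/p[2]
def tri(*obs):
    A=np.zeros((3,3));b=np.zeros(3)
    for n,uv in obs:
        C,d=ray(n,uv);d/=np.linalg.norm(d);P=np.eye(3)-np.outer(d,d);A+=P;b+=P@C
    return np.linalg.solve(A,b)
E
python3 - <<'E'
from h import *
for n,(x0,y0,x1,y1) in (("top",(360,170,480,300)),("scene",(310,140,450,240))):
    im=cv2.imread(f"pics/{n}0.png"); h=cv2.cvtColor(im,cv2.COLOR_BGR2HSV)
    m=cv2.inRange(h,(5,150,100),(18,255,255)); m[:y0]=0;m[y1:]=0;m[:,:x0]=0;m[:,x1:]=0
    ys,xs=np.nonzero(m); p=np.c_[xs,ys].astype(float); c=p.mean(0);d=np.linalg.svd(p-c)[2][0]; s=(p-c)@d
    print(n,len(p),c,"ends",c+d*s.min(),c+d*s.max())
im=cv2.imread("pics/top0.png")
g=cv2.cvtColor(im,cv2.COLOR_BGR2HSV)
# tray
m=(cv2.inRange(g,(0,0,0),(180,255,165)))[225:315,232:308]
m=cv2.morphologyEx(m,cv2.MORPH_OPEN,np.ones((3,3)))
cs=max(cv2.findContours(m,0,2)[0],key=cv2.contourArea); r=cv2.minAreaRect(cs); b=cv2.boxPoints(r)+[232,225]; print("tray box",r,b)
for q in b: print(onz("top",q,16).round(1))
a=cv2.resize(im[175:295,360:480],None,fx=5,fy=5,interpolation=2); cv2.imwrite("pics/c1.png",a)
s=cv2.imread("pics/scene0.png"); cv2.imwrite("pics/c2.png",cv2.resize(s[140:260,310:450],None,fx=5,fy=5,interpolation=2))
E
```

```text
top 140 [420.42857143 269.38571429] ends [422.84557553 254.64670271] [417.84530228 285.13861846]
scene 180 [416.81111111 189.41111111] ends [405.264867   179.89164972] [429.36934786 199.7649239 ]
tray box ((37.5, 44.5), (89.0, 75.0), 90.0) [[232. 225.]
 [307. 225.]
 [307. 314.]
 [232. 314.]]
[601.5 403.4  16. ]
[607.5 207.1  16. ]
[375.7 200.1  16. ]
[370.6 392.8  16. ]
```

View pics/c1.png

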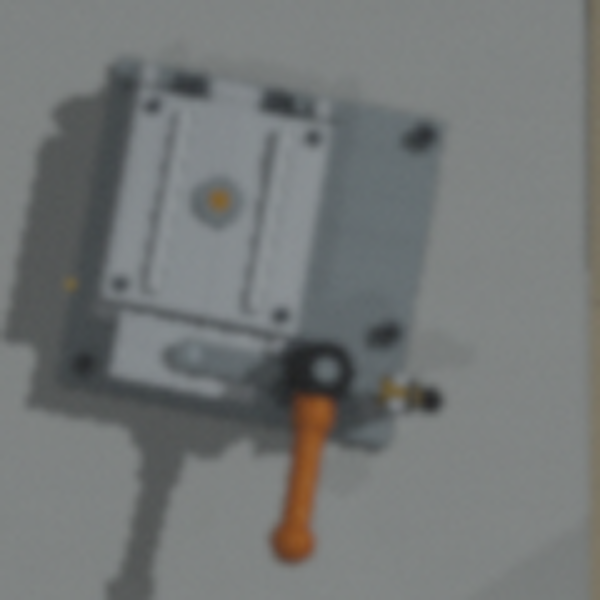

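View pics/c2.png

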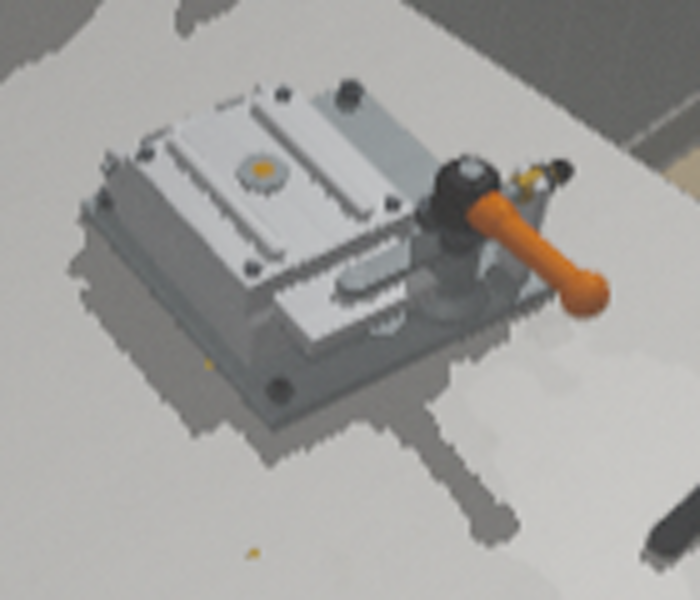

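The crops show the hub top at (322,369) in the top crop and (470,172) in the scene crop. The ball is at (293,542) and (585,293). The foot plate corners are at (445,120), (115,62) and (65,380) in the top crop, and (272,425) and (85,200) in the scene crop.

Run:
```python
from h import *
T=lambda u,v:((u+.5)/5-.5+360,(v+.5)/5-.5+175)
S=lambda u,v:((u+.5)/5-.5+310,(v+.5)/5-.5+140)
ball=tri(("top",T(293,542)),("scene",S(585,293))); hub=tri(("top",T(322,369)),("scene",S(470,172)))
print("ball",ball,"hub",hub)
bz=onz("top",T(293,542),92);hz=onz("top",T(322,369),101);print("top-only",bz,hz, np.linalg.norm((bz-hz)[:2]))
bz2=onz("scene",S(585,293),92);hz2=onz("scene",S(470,172),101);print("scene-only",bz2,hz2)
src=[];dst=[]
for p,q in (((445,120),(90,-120)),((115,62),(90,60)),((65,380),(-90,60))):
    X=onz("top",T(*p),10); print("foot",q,X.round(1)); src.append(q);dst.append(X[:2])
for p,q in (((85,200),(90,60)),((272,425),(-90,60))):
    X=onz("scene",S(*p),10); print("footS",q,X.round(1)); src.append(q);dst.append(X[:2])
b=(bz+bz2)[:2]/2;h=(hz+hz2)[:2]/2
src+=[(-68,-62),(-68,-62),(-154,-62),(-154,-62)];dst+=[h,h,b,b]
src=np.array(src,float);dst=np.array(dst)
a=src-src.mean(0);d=dst-dst.mean(0);yaw=np.arctan2((a[:,0]*d[:,1]-a[:,1]*d[:,0]).sum(),(a*d).sum())
R=np.array([[np.cos(yaw),-np.sin(yaw)],[np.sin(yaw),np.cos(yaw)]]);t=dst.mean(0)-R@src.mean(0)
print("mould",t,np.degrees(yaw),"res",(dst-src@R.T-t).round(1).tolist())
for nm,q in (("cav",(10,0)),("axle",(-68,-62)),("grip",(-138,-62))): print(nm,R@q+t)
# tray
for n,x0,y0,x1,y1 in (("top",225,220,315,320),("scene",235,245,355,360)):
    im=cv2.imread(f"pics/{n}0.png")[y0:y1,x0:x1].astype(int)
    hsv=cv2.cvtColor(im.astype(np.uint8),cv2.COLOR_BGR2HSV)
    bg=np.median(hsv[:,:,2]);v=hsv[:,:,2]; thr,m=cv2.threshold(v,0,255,cv2.THRESH_BINARY_INV|cv2.THRESH_OTSU)
    m=cv2.morphologyEx(m,cv2.MORPH_CLOSE,np.ones((5,5)))
    c=max(cv2.findContours(m,0,2)[0],key=cv2.contourArea);r=cv2.minAreaRect(c);B=cv2.approxPolyDP(cv2.convexHull(c),4,True)[:,0]+[x0,y0]
    print(n,thr,r,[ (q.tolist(),onz(n,q,16).round(0)[:2].tolist()) for q in B])
```

```text
ball [460.76597509 -71.29733662  95.91832003] hub [545.50818407 -84.16794672 102.42471129]
top-only [460.37472808 -72.46668818  92.        ] [545.69855822 -84.43517888 101.        ] 86.1591594681185
scene-only [463.20638083 -74.17695411  92.        ] [546.33082766 -85.43720288 101.        ]
foot (90, -120) [ 691.1 -168.6   10. ]
foot (90, 60) [716.9   8.7  10. ]
foot (-90, 60) [545.6  32.5  10. ]
footS (90, 60) [721.4   3.6  10. ]
footS (-90, 60) [546.   37.3  10. ]
mould [622.99438188 -37.2553769 ] -9.519793499058139 res [[-0.8, 1.9], [-4.7, 1.6], [1.4, -4.3], [-0.2, -3.5], [1.9, 0.5], [0.3, 2.2], [0.3, 2.2], [0.9, -0.4], [0.9, -0.4]]
cav [632.85666713 -38.9092601 ]
axle [545.67676634 -87.1551397 ]
grip [476.64076958 -75.57795731]
top 116.0 ((44.23262023925781, 48.386783599853516), (56.29850387573242, 69.73040008544922), 4.513988971710205) [([245, 236], [574.0, 368.0]), ([298, 237], [575.0, 230.0]), ([294, 302], [406.0, 235.0]), ([240, 300], [407.0, 374.0])]
scene 158.0 ((59.323081970214844, 56.915382385253906), (81.65409851074219, 73.05892944335938), 52.12501525878906) [([296, 258], [575.0, 227.0]), ([329, 287], [467.0, 222.0]), ([343, 312], [402.0, 240.0]), ([289, 354], [404.0, 383.0]), ([245, 296], [569.0, 373.0]), ([247, 287], [585.0, 357.0])]
```

apply_moves([
  [[0.02,-0.014,0,0,0,0],[0.05,-0.035,0,0,0,0],[0.082,-0.058,0,0,0,0],[0.114,-0.081,0,0,0,0],[0.146,-0.104,0,0,0,0],[0.178,-0.127,0,0,0,0],[0.21,-0.15,0,0,0,0],[0.242,-0.173,0,0,0,0]],
], fingers=0)

```text
time: 0.77
tcp_pos: [330.2, -236.5, 245.3]
tool_rot: [3.105, 0.481, -0.0]
contact_force: [0.2, -0.9, 1.2]
width: -0.2
grip_force: 0.0
```

apply_moves([
  [[0.032,-0.023,0,0,0,0],[0.064,-0.045,0,0,0,0],[0.096,-0.067,0,0,0,0],[0.128,-0.09,0,0,0,0],[0.16,-0.112,0,0,0,0],[0.185,-0.13,0,0,0,0],[0.205,-0.142,0,0,0,0],[0.205,-0.142,0,0,0,0]],
])

```text
time: 1.43
tcp_pos: [483.9, -37.8, 244.6]
tool_rot: [-3.103, -0.487, 0.0]
contact_force: [0.6, 0.7, 0.1]
width: -0.0
grip_force: 0.0
```

```bash
cat >> h.py <<'E'
def rel(X):
    o=get_obs();R=Ro.from_rotvec(o["tool_rot"]);return R.inv().apply(np.array(X,float)-o["tcp_pos"]).round(1)
def st():
    o=get_obs();print({k:np.round(o[k],2).tolist() for k in("time","joint_pos","tcp_pos","tool_rot","contact_force","width","grip_force")})
    x=Ro.from_rotvec(o["tool_rot"]).as_matrix();print("yaw x",np.degrees(np.arctan2(x[1,0],x[0,0])),"tips",arm.tips_ahead)
E
cat >> h.py <<'E'
AX=np.array([546.,-86.]);YAW=np.radians(-8.8)
def push(th,off=21,r=70,z=90):
    a=YAW+th; d=-np.array([np.cos(a),np.sin(a)]); n=np.array([-np.sin(a),np.cos(a)])
    return np.r_[AX+r*d+off*n,z]
E
python3 -c "
from h import *
st()
print('start',rel(push(0,38)))
for t in np.arange(0,1.21,.15): print(round(t,2),push(t).round(),rel(push(t)))"
```

```text
{'time': 1.43, 'joint_pos': [-0.08, 0.18, -0.07, 1.32, 0.0, 2.75], 'tcp_pos': [483.91, -37.84, 244.61], 'tool_rot': [-3.1, -0.49, 0.0], 'contact_force': [0.6, 0.68, 0.08], 'width': -0.01, 'grip_force': 0.0}
yaw x 17.82867897505762 tips 14.0
start [ -1.2  -0.4 154.6]
0.0 [480. -55.  90.] [ -8.8  14.8 154.6]
0.15 [476. -65.  90.] [-15.7  23.4 154.6]
0.3 [474. -75.  90.] [-21.2  32.8 154.6]
0.45 [473. -86.  90.] [-25.3  43.  154.6]
0.6 [474. -97.  90.] [-27.8  53.6 154.6]
0.75 [ 476. -108.   90.] [-28.7  64.5 154.6]
0.9 [ 480. -118.   90.] [-27.9  75.5 154.5]
1.05 [ 486. -128.   90.] [-25.6  86.2 154.5]
1.2 [ 493. -136.   90.] [-21.6  96.4 154.5]
```

apply_moves([
  [[0,0,0.025,0,0,0],[0,0,0.055,0,0,0],[0,0,0.085,0,0,0],[0,0,0.11,0,0,0],[0,0,0.13,0,0,0],[0,0,0.147,0,0,0],[0,0,0.155,0,0,0],[0,0,0.155,0,0,0]],
])

```text
time: 2.1
tcp_pos: [480.8, -41.0, 88.8]
tool_rot: [-3.104, -0.481, 0.004]
contact_force: [-0.2, 0.1, 0.4]
width: -0.1
grip_force: 0.0
```

apply_moves([
  [[-0.004,0.006,0,0,0,0],[-0.008,0.012,0,0,0,0],[-0.011,0.017,0,0,0,0],[-0.015,0.022,0,0,0,0],[-0.018,0.027,0,0,0,0],[-0.02,0.031,0,0,0,0],[-0.022,0.035,0,0,0,0],[-0.024,0.039,0,0,0,0]],
])

```text
time: 2.77
tcp_pos: [472.2, -85.9, 91.7]
tool_rot: [-3.104, -0.481, -0.005]
contact_force: [6.5, 5.5, -0.0]
width: 0.4
grip_force: 3.9
```

```bash
python3 -c "
from h import *
st()
cv2.imwrite('pics/s1.png',cv2.resize(vision.get_image('scene')[120:260,310:480],None,fx=4,fy=4))
for t in np.arange(.3,1.21,.1): print(round(t,2),rel(push(t)))"
```

```text
{'time': 2.77, 'joint_pos': [-0.18, 0.26, -0.38, 0.93, 0.0, 2.65], 'tcp_pos': [472.23, -85.94, 91.71], 'tool_rot': [-3.1, -0.48, -0.01], 'contact_force': [6.47, 5.47, -0.05], 'width': 0.37, 'grip_force': 3.88}
yaw x 17.631892514367717 tips 14.0
0.3 [  4.7 -10.2   1.8]
0.4 [ 1.9 -3.5  1.8]
0.5 [-0.3  3.5  1.8]
0.6 [-1.8 10.7  1.8]
0.7 [-2.5 17.9  1.8]
0.8 [-2.5 25.2  1.8]
0.9 [-1.8 32.5  1.8]
1.0 [-0.4 39.7  1.8]
1.1 [ 1.8 46.7  1.8]
1.2 [ 4.6 53.4  1.8]
```

View pics/s1.png

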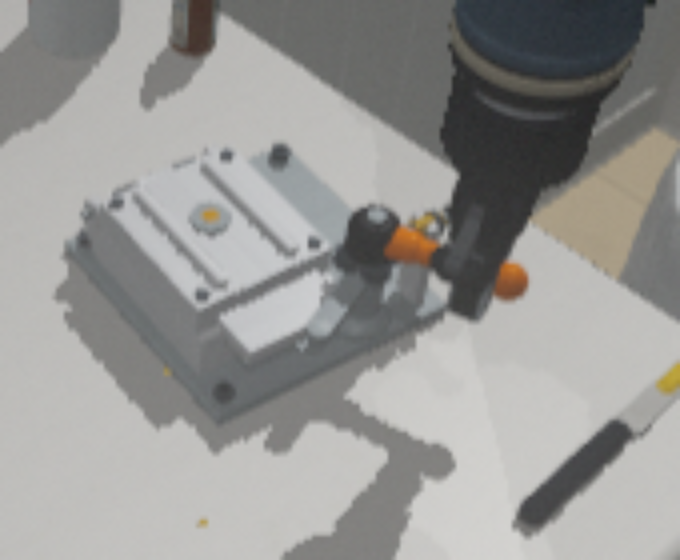

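The finger at (465,270) is pushing the lever, which has turned about 0.45 rad at roughly 8 N. I'll continue past the crest.

apply_moves([
  [[-0.001,0.006,0,0,0,0],[-0.002,0.012,0,0,0,0],[-0.002,0.018,0,0,0,0],[-0.002,0.024,0,0,0,0],[-0.002,0.03,0,0,0,0],[-0.001,0.036,0,0,0,0],[0,0.041,0,0,0,0],[0.001,0.046,0,0,0,0]],
])

```text
time: 3.48
tcp_pos: [486.1, -129.5, 90.3]
tool_rot: [3.104, 0.481, -0.0]
contact_force: [-1.3, 0.4, -0.3]
width: 0.3
grip_force: 0.0
```

```bash
python3 -c "
from h import *
st()
cv2.imwrite('pics/s2.png',cv2.resize(vision.get_image('scene')[100:260,300:480],None,fx=4,fy=3.75))"
```

```text
{'time': 3.48, 'joint_pos': [-0.26, 0.3, -0.32, 0.95, -0.0, 2.57], 'tcp_pos': [486.11, -129.49, 90.32], 'tool_rot': [3.1, 0.48, -0.0], 'contact_force': [-1.35, 0.39, -0.26], 'width': 0.34, 'grip_force': 0.0}
yaw x 17.620561720171363 tips 14.0
```

View pics/s2.png

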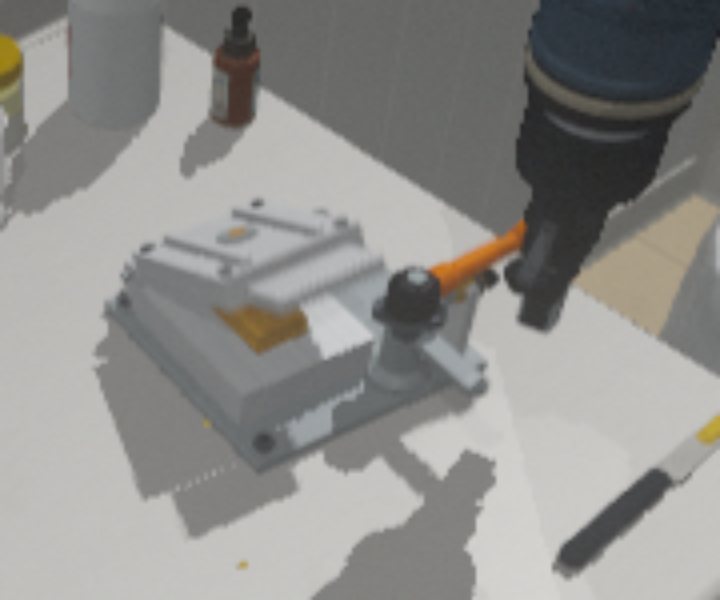

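The lever has snapped to open, with its bar pointing forward. The lid is rising, and the wax block shows at (265,325). I'm backing off, then rising and turning.

apply_moves([
  [[-0.015,-0.005,0,0,0,0],[-0.03,-0.009,-0.015,0,0,0],[-0.03,-0.009,-0.045,0,0,0],[-0.03,-0.009,-0.08,0,0,-0.12],[-0.03,-0.009,-0.11,0,0,-0.24],[-0.03,-0.009,-0.135,0,0,-0.36],[-0.03,-0.009,-0.155,0,0,-0.48],[-0.03,-0.009,-0.16,0,0,-0.6]],
], fingers=1)

```text
time: 4.2
tcp_pos: [455.6, -129.7, 253.6]
tool_rot: [2.817, 1.385, 0.005]
contact_force: [0.2, -0.7, 0.1]
width: 85.5
grip_force: 0.0
```

apply_moves([
  [[0,0,0,0,0,-0.12],[0,0,0,0,0,-0.24],[0,0,0,0,0,-0.36],[0,0,0,0,0,-0.48],[0,0,0,0,0,-0.6],[0,0,0,0,0,-0.72],[0,0,0,0,0,-0.84],[0,0,0,0,0,-0.96]],
])

```text
time: 4.87
tcp_pos: [454.5, -129.4, 250.3]
tool_rot: [-1.861, -2.531, 0.0]
contact_force: [-0.0, -0.2, -0.6]
width: 85.3
grip_force: 0.0
```

apply_moves([
  [[0,0,0,0,0,-0.12],[0,0,0,0,0,-0.24],[0,0,0,0,0,-0.36],[0,0,0,0,0,-0.48],[0,0,0,0,0,-0.6],[0,0,0,0,0,-0.72],[0,0,0,0,0,-0.84],[0,0,0,0,0,-0.96]],
])

```text
time: 5.53
tcp_pos: [454.5, -129.4, 250.3]
tool_rot: [-0.481, -3.104, 0.0]
contact_force: [-0.7, -0.1, -0.1]
width: 85.6
grip_force: 0.0
```

```bash
python3 -c "
from h import *
st()
im=vision.get_image('top');cv2.imwrite('pics/t2.png',im)
s=vision.get_image('scene');w=vision.get_image('wrist');print(vision.get_calibration('wrist'))
for n,i in(('top',im),('scene',s),('wrist',w)):
    cv2.imwrite(f'pics/{n}2.png',i)
cv2.imwrite('pics/comb.png',np.hstack([cv2.resize(s[60:300,280:520],(400,400)),cv2.resize(w,(400,400),interpolation=3)]))
"
```

```text
{'time': 5.53, 'joint_pos': [-0.28, 0.16, -0.09, 1.32, -0.0, 0.03], 'tcp_pos': [454.54, -129.36, 250.26], 'tool_rot': [-0.48, -3.1, 0.0], 'contact_force': [-0.68, -0.09, -0.07], 'width': 85.61, 'grip_force': 0.0}
yaw x 162.36640736068426 tips 14.0
{'camera_matrix': array([[393.16918493,   0.        , 320.23808226],
       [  0.        , 393.16918493, 232.49572592],
       [  0.        ,   0.        ,   1.        ]]), 'R': array([[ 3.11300023e-01,  9.50311554e-01,  4.96579209e-04],
       [ 9.08561733e-01, -2.97776852e-01,  2.92992360e-01],
       [ 2.78581895e-01, -9.07573556e-02, -9.56114653e-01]]), 't': array([ -19.88441724, -491.50688088,  245.4889336 ])}
```

View pics/comb.png

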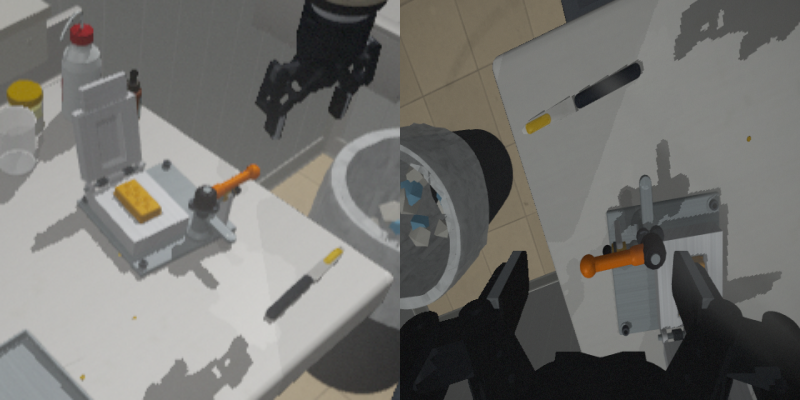

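The lid stands open, the lever is in its open notch, and the wax block is exposed at about (137,200) in the left panel. I'll measure the block.

Run:
```python
from h import *
for n,(x0,y0,x1,y1) in (("top",(370,180,450,260)),("scene",(330,150,390,210))):
    im=cv2.imread(f"pics/{n}2.png");g=cv2.cvtColor(im,cv2.COLOR_BGR2HSV)
    m=cv2.inRange(g,(14,120,60),(32,255,255))[y0:y1,x0:x1]
    cs=cv2.findContours(m,0,2)[0]
    if not cs: print(n,"none");continue
    c=max(cs,key=cv2.contourArea); p=c[:,0]+[x0,y0]
    P=np.array([onz(n,q,54 if n=="top" else 50)[:2] for q in p],np.float32)
    r=cv2.minAreaRect(P);print(n,cv2.contourArea(c),r)
a=YAW;R=np.array([[np.cos(a),-np.sin(a)],[np.sin(a),np.cos(a)]]);print("model",AX+R@[78,62]); print(rel([*(AX+R@[78,62]),190]))
```

```text
top 341.5 ((630.7145385742188, -36.245079040527344), (35.916080474853516, 71.1964340209961), 80.35173797607422)
scene 354.0 ((632.3834838867188, -34.894386291503906), (43.73591995239258, 79.4866714477539), 81.49740600585938)
model [632.5669356  -36.66273558]
[-140.3  143.5   60.2]
```

apply_moves([
  [[-0.018,0.018,0,0,0,-0.05],[-0.04,0.041,0,0,0,-0.1],[-0.062,0.063,0,0,0,-0.15],[-0.084,0.085,0,0,0,-0.15],[-0.106,0.108,0,0,0,-0.15],[-0.126,0.128,0,0,0,-0.15],[-0.14,0.143,0,0,0,-0.15],[-0.14,0.143,0,0,0,-0.15]],
])

```text
time: 6.35
tcp_pos: [634.1, -34.5, 248.7]
tool_rot: [-0.262, -3.13, -0.001]
contact_force: [-0.4, -1.0, 0.6]
width: 85.6
grip_force: 0.0
```

apply_moves([
  [[0,0,0.02,0,0,0],[0,0,0.045,0,0,0],[0,0,0.07,0,0,0],[0,0,0.095,0,0,0],[0,0,0.115,0,0,0],[0,0,0.125,0,0,0],[0,0,0.13,0,0,0],[0,0,0.13,0,0,0]],
])

```text
time: 7.02
tcp_pos: [631.5, -36.7, 120.0]
tool_rot: [-0.26, -3.13, 0.0]
contact_force: [-0.2, -0.0, 0.5]
width: 85.4
grip_force: 0.0
```

Run:
```python
from h import *
st()
w=vision.get_image("wrist");cv2.imwrite("pics/w3.png",w)
g=cv2.cvtColor(w,cv2.COLOR_BGR2HSV);m=cv2.inRange(g,(12,110,50),(34,255,255));m[:200]=0
c=max(cv2.findContours(m,0,2)[0],key=cv2.contourArea);r=cv2.minAreaRect(c);print(cv2.contourArea(c),r,cv2.boundingRect(c))
P=np.array([onz("wrist",q,54)[:2] for q in c[:,0]],np.float32);print(cv2.minAreaRect(P))
```

```text
{'time': 7.02, 'joint_pos': [-0.06, 0.53, 0.11, 1.15, 0.0, 0.11], 'tcp_pos': [631.46, -36.65, 119.95], 'tool_rot': [-0.26, -3.13, 0.0], 'contact_force': [-0.2, -0.04, 0.47], 'width': 85.37, 'grip_force': 0.0}
yaw x 170.51123076152228 tips 14.0
8479.5 ((319.5, 261.5), (123.0, 73.0), 90.0) (283, 200, 74, 124)
((635.83740234375, -36.52027130126953), (37.328548431396484, 70.2923812866211), 80.39057922363281)
```

View pics/w3.png

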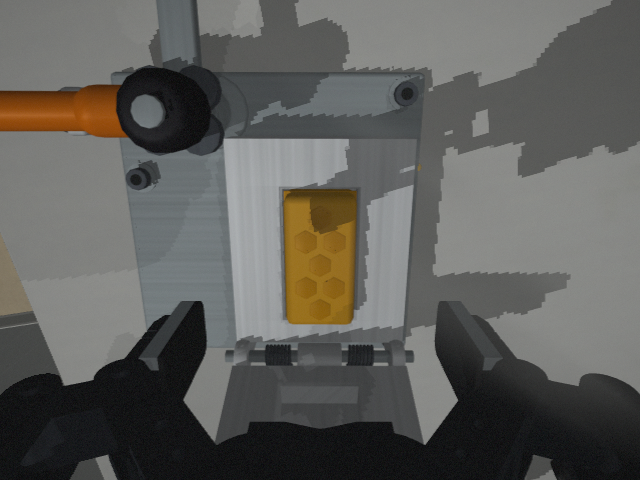

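The jaws are centred on the block, whose top face spans (284–356, 190–324), and the axes are aligned. I'll check how far the fingertips really reach.

Run:
```python
from h import *
o=get_obs();R=Ro.from_rotvec(o["tool_rot"])
for uv in ((205,302),(437,302),(206,345),(436,345)):
    C,d=ray("wrist",uv);C=R.inv().apply(C-o["tcp_pos"]);d=R.inv().apply(d)
    k=min((s*42.7-C[1])/d[1] for s in(1,-1) if (s*42.7-C[1])/d[1]>0);print(uv,(C+k*d).round(1))
```

```text
(205, 302) [  5.  -42.7   6.7]
(437, 302) [ 9.3 42.7 -1.8]
(206, 345) [-11.4 -42.7   3. ]
(436, 345) [-6.  42.7 -5.3]
```

Open, the tips stand about 1 mm ahead of the TCP, so 14 mm applies to the shut gripper. On the block they reach about 11–12 mm, so TCP z 54 is right.

apply_moves([
  [[0,0,0.01,0,0,0],[0,0,0.022,0,0,0],[0,0,0.034,0,0,0],[0,0,0.046,0,0,0],[0,0,0.055,0,0,0],[0,0,0.062,0,0,0],[0,0,0.066,0,0,0],[0,0,0.066,0,0,0]],
])

```text
time: 7.73
tcp_pos: [631.7, -36.5, 53.7]
tool_rot: [-0.257, -3.13, 0.0]
contact_force: [-0.5, 0.3, 0.0]
width: 85.3
grip_force: 0.0
```

apply_moves([
  [[0,0,0,0,0,0],[0,0,0,0,0,0],[0,0,0,0,0,0],[0,0,0,0,0,0],[0,0,0,0,0,0],[0,0,0,0,0,0],[0,0,0,0,0,0],[0,0,0,0,0,0]],
], fingers=0)

```text
time: 8.4
tcp_pos: [632.3, -36.5, 55.1]
tool_rot: [0.257, 3.13, 0.0]
contact_force: [-1.4, 0.8, 5.6]
width: 36.5
grip_force: 60.8
```

apply_moves([
  [[0,0,-0.003,0,0,0],[0,0,-0.007,0,0,0],[0,0,-0.012,0,0,0],[0,0,-0.018,0,0,0],[0,0,-0.026,0,0,0],[0,0,-0.036,0,0,0],[0,0,-0.048,0,0,0],[0,0,-0.06,0,0,0]],
])

```text
time: 9.07
tcp_pos: [631.9, -36.6, 115.6]
tool_rot: [0.257, 3.131, 0.0]
contact_force: [0.0, -0.1, -0.3]
width: 36.1
grip_force: 60.0
```

Run:
```python
from h import *
st()
s=vision.get_image("scene");w=vision.get_image("wrist")
cv2.imwrite("pics/c3.png",np.hstack([cv2.resize(s[60:300,280:520],(400,400)),cv2.resize(w,(400,400),interpolation=3)]))
print(rel([490,302,115]))
```

```text
{'time': 9.07, 'joint_pos': [-0.06, 0.54, 0.1, 1.14, 0.0, 0.11], 'tcp_pos': [631.88, -36.55, 115.63], 'tool_rot': [0.26, 3.13, 0.0], 'contact_force': [0.03, -0.12, -0.3], 'width': 36.08, 'grip_force': 60.02}
yaw x 170.61429083559676 tips 14.0
[196.5 310.8   1.4]
```

View pics/c3.png

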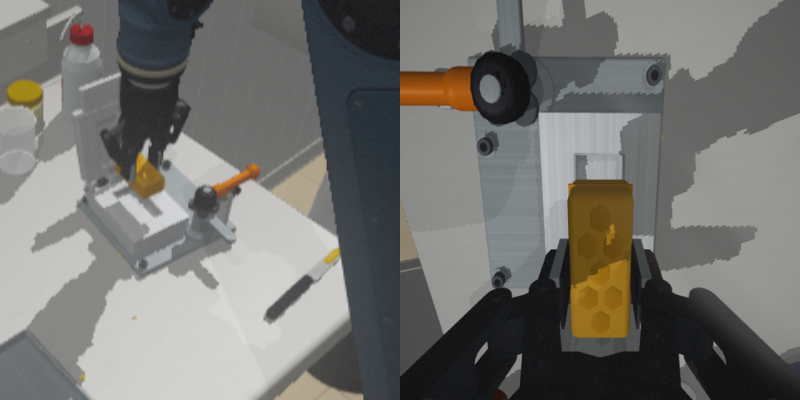

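The block is held level between the pads, with the empty cavity visible behind it. I'm carrying it to the tray.

apply_moves([
  [[0.005,0.008,-0.01,0,0,0],[0.016,0.026,-0.02,0,0,0],[0.032,0.05,-0.03,0,0,-0.03],[0.048,0.076,-0.03,0,0,-0.06],[0.064,0.102,-0.03,0,0,-0.09],[0.08,0.127,-0.03,0,0,-0.11],[0.096,0.152,-0.03,0,0,-0.13],[0.11,0.174,-0.03,0,0,-0.13]],
])

```text
time: 9.83
tcp_pos: [550.1, 155.0, 144.4]
tool_rot: [-0.05, -3.141, -0.0]
contact_force: [0.6, -0.3, -0.5]
width: 36.4
grip_force: 60.1
```

```bash
python3 -c "
from h import *
st();print(rel([490,302,115]))"
```

```text
{'time': 9.83, 'joint_pos': [0.27, 0.4, -0.04, 1.13, 0.0, 0.31], 'tcp_pos': [550.14, 155.02, 144.41], 'tool_rot': [-0.05, -3.14, -0.0], 'contact_force': [0.55, -0.32, -0.5], 'width': 36.41, 'grip_force': 60.08}
yaw x 178.1726640675677 tips 14.0
[ 64.8 145.   29.5]
```

apply_moves([
  [[0.012,0.028,0,0,0,0],[0.024,0.055,0,0,0,0],[0.036,0.082,0,0,0,0],[0.047,0.106,0,0,0,0],[0.056,0.126,0,0,0,0],[0.062,0.139,0,0,0,0],[0.065,0.145,0,0,0,0],[0.065,0.145,0,0,0,0]],
])

```text
time: 10.5
tcp_pos: [490.9, 301.0, 144.3]
tool_rot: [-0.051, -3.141, 0.0]
contact_force: [-0.6, 0.2, -0.6]
width: 36.3
grip_force: 60.1
```

apply_moves([
  [[0,0,0.012,0,0,0],[0,0,0.028,0,0,0],[0,0,0.045,0,0,0],[0,0,0.062,0,0,0],[0,0,0.077,0,0,0],[0,0,0.089,0,0,0],[0,0,0.098,0,0,0],[0,0,0.1,0,0,0]],
])

```text
time: 11.17
tcp_pos: [491.3, 298.8, 42.9]
tool_rot: [-0.055, -3.139, 0.002]
contact_force: [-0.4, -0.1, -0.7]
width: 36.3
grip_force: 60.1
```

Run:
```python
from h import *
st()
s=vision.get_image("scene");w=vision.get_image("wrist")
cv2.imwrite("pics/c4.png",np.hstack([cv2.resize(s[180:380,200:400],(400,400)),cv2.resize(w,(400,400),interpolation=3)]))
```

```text
{'time': 11.17, 'joint_pos': [0.55, 0.48, -0.18, 0.91, -0.0, 0.58], 'tcp_pos': [491.31, 298.8, 42.88], 'tool_rot': [-0.05, -3.14, 0.0], 'contact_force': [-0.41, -0.14, -0.65], 'width': 36.34, 'grip_force': 60.08}
yaw x 178.00089869294368 tips 14.0
```

View pics/c4.png

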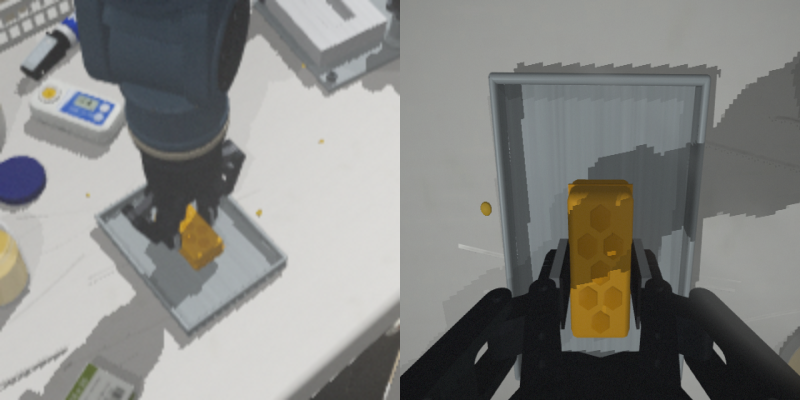

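The block hangs level over the middle of the tray, about 10 mm up. I'll lower it gently until it touches.

apply_moves([
  [[0,0,0.002,0,0,0],[0,0,0.004,0,0,0],[0,0,0.006,0,0,0],[0,0,0.008,0,0,0],[0,0,0.009,0,0,0],[0,0,0.01,0,0,0],[0,0,0.01,0,0,0]],
])

```text
time: 11.85
tcp_pos: [491.5, 300.2, 34.1]
tool_rot: [-0.053, -3.141, 0.0]
contact_force: [-0.5, -0.7, -0.5]
width: 36.2
grip_force: 60.1
```

apply_moves([
  [[0,0,0.0005,0,0,0],[0,0,0.001,0,0,0],[0,0,0.0015,0,0,0],[0,0,0.002,0,0,0],[0,0,0.002,0,0,0],[0,0,0.002,0,0,0]],
])

```text
time: 12.35
tcp_pos: [491.6, 300.2, 32.3]
tool_rot: [-0.053, -3.141, 0.0]
contact_force: [-0.6, -0.3, -1.0]
width: 36.8
grip_force: 60.1
```

apply_moves([
  [[0,0,0.0005,0,0,0],[0,0,0.001,0,0,0],[0,0,0.0015,0,0,0],[0,0,0.0015,0,0,0]],
])

```text
time: 12.68
tcp_pos: [491.7, 300.2, 32.0]
tool_rot: [0.053, 3.14, 0.001]
contact_force: [-8.6, -4.8, 21.7]
width: 36.3
grip_force: 62.6
```

Contact shows as an upward force of 22 N, so the block is on the tray floor. Releasing.

apply_moves([
  [[0,0,-0.001,0,0,0],[0,0,-0.001,0,0,0],[0,0,-0.001,0,0,0],[0,0,-0.001,0,0,0]],
])

```text
time: 13.02
tcp_pos: [491.8, 300.3, 32.1]
tool_rot: [0.053, 3.141, 0.0]
contact_force: [-2.1, 0.3, 6.7]
width: 36.6
grip_force: 61.0
```

apply_moves([
  [[0,0,0,0,0,0],[0,0,0,0,0,0],[0,0,0,0,0,0],[0,0,0,0,0,0],[0,0,0,0,0,0],[0,0,0,0,0,0]],
], fingers=0.75)

```text
time: 13.52
tcp_pos: [491.6, 300.2, 31.7]
tool_rot: [-0.053, -3.141, 0.0]
contact_force: [0.3, 0.6, -0.1]
width: 64.0
grip_force: 0.0
```

apply_moves([
  [[0,0,-0.01,0,0,0],[0,0,-0.025,0,0,0],[0,0,-0.05,0,0,0],[0,0,-0.08,0,0,0],[0,0,-0.11,0,0,0],[0,0,-0.14,0,0,0],[0,0,-0.16,0,0,0],[0,0,-0.16,0,0,0]],
])

```text
time: 14.18
tcp_pos: [493.2, 301.1, 197.2]
tool_rot: [0.053, 3.135, 0.006]
contact_force: [1.3, 0.1, -0.0]
width: 64.0
grip_force: 0.0
```

Run:
```python
from h import *
st()
s=vision.get_image("scene");w=vision.get_image("wrist")
cv2.imwrite("pics/c5.png",np.hstack([cv2.resize(s[60:380,180:480],(400,430)),cv2.resize(w,(400,430),interpolation=3)]))
```

```text
{'time': 14.18, 'joint_pos': [0.55, 0.38, 0.07, 1.25, 0.0, 0.58], 'tcp_pos': [493.21, 301.1, 197.18], 'tool_rot': [0.05, 3.14, 0.01], 'contact_force': [1.3, 0.14, -0.03], 'width': 64.01, 'grip_force': 0.0}
yaw x 178.05833129612037 tips 14.0
```

View pics/c5.png

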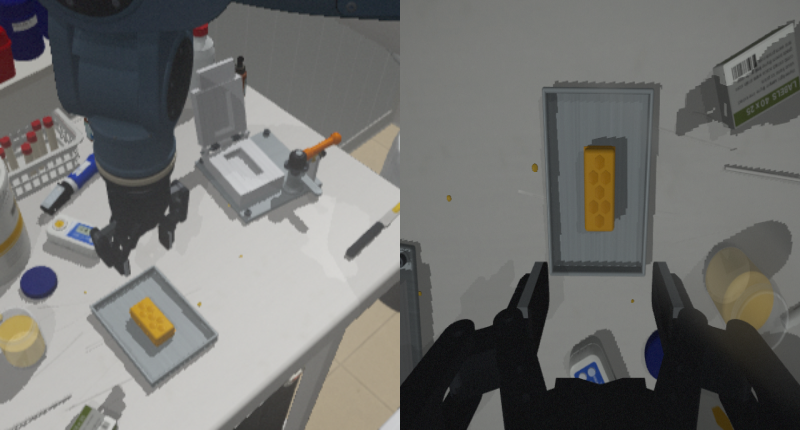

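The block lies flat in the tray at (152,318) in the left panel. The lid and lever are still open, and the gripper is clear.

```bash
python3 -c "
from cell import arm
print(arm.hand_in())"
```

```text
the job is handed in; nothing more can be done
None
```

The job is handed in at about 14 s: the clamp lever clicked over to its open notch and the lid rose, both stayed open, and the beeswax block lies flat in the tray with nothing else on the bench touched (highest force read was about 24 N, as the block touched down in the tray).

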